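Close up the dust collector and draw its filter cassette

ROBOT

A 7-joint arm with a two-finger parallel gripper is mounted at the origin on the work surface. World frame = base frame: x ahead of the robot, y to its left, z up, the work surface at z = 0. Lengths are in m, angles in rad, forces in N, time in s.
With the tool pointing down it reaches from about 0.425 to 0.875 m from the base axis. Payload 4.7 kg.
Tool frame: the origin (TCP) lies on the centre line of the jaws, within the pads' length; the fingertips stand ahead of it and the grasp point (between the pads) lies 8 mm behind it (ctrl.finger_overhang is the x of the fingertips in the tool frame, in m); x points along the fingers, z is the direction in which the jaws open and shut, and the axes are right-handed (so a half turn about x gives the same grasp; the last joint's range is limited). The gripper opens to 87 mm and grips with 3 to 60 N. Pads are 19 mm wide; open, the fingers measure 117 mm over their backs; the gripper's body (75 mm by 190 mm) begins 51 mm behind the grasp point.
Start: joints at [-1.251, 0.321, -0.07, 1.45, 0.023, 1.371, -0.057], TCP at [0.196, 0.62, 0.234] pointing down, gripper open.
Joint ranges: [-2.86, 2.86], [-0.3, 2.09], [-1.38, 1.24], [0.06, 2.45], [-1.56, 4.7], [0.09, 2.05], [-2.69, 2.69]. Speed limits (rad/s): [2.57, 2.57, 3.14, 3.14, 3.14, 3.14, 3.14].

INTERFACE

Orientations are given as a rotation vector (axis times angle).
In Python, from bench import readout, viewer, job, nets, ctrl gives the robot as it stands.
- The arm moves only by the shell command python3 -m creep 'ROWS' [FORCE]. ROWS is JSON, a list of rows, each an object with "linear": the shift along the tool's x, y, z in m, a list of three; "twist": the turn, a rotation vector about the tool's x, y, z in degrees, a list of three; "fingers": the gripper's target within -1 to 1 (shut at 1, half-way at 0, fully open at -1). A call has 1 to 8 rows; each row is the pose to reach, as a shift and turn from the pose commanded when the call began, along the tool's axes at that moment; what a row does not reach only later rows make up. A row lasts 1/12 s, in which the tool goes at most 41.7 mm and 7.16 degrees, less where a joint would pass 70% of its speed; a pose out of reach is approached as far as the arm can. A call with a gripper value outside its range is refused whole. The fingers move at their own pace and stop on an object; FORCE is the grip in N (left out, the last holds). Time passes only in rows, so rows that repeat a pose let the fingers close. It gives the time, the measured TCP pose, the force and the opening at its end, in the units of the state.
- readout.get_state(): the state, without advancing time (a new reading comes with each control period).
- viewer.get_image(name): name is "scene" or "top" or "wrist"; returns (picture, depth): 384x512x3 uint8, red, green, blue; 384x512 float32, m along the optical axis (not along the pixel's ray), 0 where there is no reading.
- viewer.camera_params(name): a dict with "K" (3x3 intrinsics, pixels), "k1" (the pictures are not rectified: a ray, as slopes to the right and down, at radius r is drawn at 1 + k1 r^2 times it, then the intrinsics apply), "cam_to_world" (4x4, takes a point from camera to world coordinates). Camera axes: x right, y down, z forward; pixel columns grow to the right and rows downward; lengths in m; the calibration is good to about 2 mm. A picture is of the moment at which its call begins: read the wrist's pose just before it. camera_params takes no time and is no camera call; for the wrist camera it gives the pose at the moment of the call.
- job.close_job(): hands the job in, once; it reports no verdict.
Trained networks look in the newest picture that a camera, given by its name, has taken for a name from the list of things; names that differ only in an ending like _2 or _b are one class to them, and where a whole thing is asked for, a point or a joint stands for the part that bears it (a point fixed in the world has none). Each returns a list of dicts, best first, with "conf" (0 to 1); they miss things now and then, are a little off and sometimes report something else, mostly with a low value. They report only what shows in the picture. A call takes as long as a camera call.
- nets.boxes_of(camera, label): "centre" ([x, y, z] in m, in world coordinates, good to about 4 mm: the middle of the surface that is visible of it).
- nets.place_of(camera, label): "centre" ([x, y, z] in m, in world coordinates, good to about 4 mm: a listed point, or the origin of a listed thing).
The state is a dict: "time": time; "joint_positions": joint angles; "qd": joint speeds; "joint_torque": joint torques, N m; "position": TCP position; "tool_rot": TCP orientation; "ft_force": force on the tool from outside, world axes, zero at the start; "torque": the same for the moment, N m; "grip_width": opening from 0.0 (shut) to 1.0 (fully open).
Only numpy, scipy, OpenCV 4.12 (cv2) and the standard library are available. Lean on these libraries where they do the work, as an engineer would, in place of code of your own. Each camera call takes 0.05 s, during which the arm holds its last target.

TASK

Ready the bench dust collector for a filter change: first lower the orange lid all the way shut over the waste bin, so the stone chips stay in. Then pinch the two red side catches of the grey filter cassette together, draw the cassette straight up out of its bay and finish while still holding it there by the squeezed catches: level, still, above its bay with its bottom at least 50 mm higher than the rim of the bay, clear of the collector, and with the lid still shut. Leave the other things on the bench where they lie.

Things in the scene. Friction and masses are not known exactly. Their poses are not given: they have to be found in the camera images.
- unit: White bench-top dust collector, fixed. Origin on the bench (z = 0) below the middle of the lid's hinge line; z up. On its +y side is the open waste bin, 150 (x) by 130 (y from 0 to 130), 90 high; on its -y side the filter bay, centred at x 0, y -65, 100 (x) by 96 (y) outside, rim 50 above the bench.
- lid (a joint): Hinge of the orange lid (outer face with a black inset), rad: 0 = shut, pi/2 = upright, more = leaning over the filter bay (range 0 to 2.0). Hinge line along the unit's x at y = 0, 90 above the bench. Plate 150 (along x) by 130 (hinge to free edge), 6 thick. Hinge friction holds it at any angle; about 2 N at the free edge moves it, no latch.
- lid_edge (a point): Middle of the lid's free edge, on its outer face (the face that looks to the unit's -y when upright and up when shut), 130 from the hinge line. Pushing the outer face near this edge towards the unit's +y, then down, shuts the lid.
- cassette: Grey filter cassette, white pleated top, 40 (x) by 80 (y) by 88 high, 0.25 to 0.5 kg. Origin at the CENTRE of its box, 44 above its underside, 52 above the bench when seated; axes then as the unit's, play 1 mm. A red catch plate stands off its -x and its +x face, each 30 wide (y, centred); fingers go on their outer faces, 50 to 92 above the bench.
- catch_front (a joint): Travel of the red catch on the cassette's -x side, m: 0 = sprung out, 0.008 = pinched fully in, at a stop that carries any further squeeze. Outer faces of the two catches are 68 mm apart at rest, 52 when pinched. Spring 2.4 N at 0, 5.6 N at 0.008: grip with about 20 N or more.
- catch_back (a joint): The same for the red catch on the cassette's +x side, which moves in towards -x. A tooth low on each catch hooks under the bay's rim: the cassette comes out only while both catches are pinched in, 6 mm or more each.
- bay (a point): Centre of the filter bay's mouth, at the height of its rim, 50 above the bench. Its floor is 8 above the bench.
- wrench: Steel wrench, 160 long, lying flat near the collector; origin under its middle. To be left alone.
- sanding_block: Brown cork sanding block 60 x 100 x 30 near the collector's far side; origin at the centre of its underside. To be left alone.
- disc: Dark steel grinding disc, 90 across, 8 thick, lying near the filter bay; origin at the centre of its underside. To be left alone.
- stone: Block of pale marble 100 x 75, about 80 high; origin at the centre of its underside. To be left alone.
- jar: White jar with blue cap, 64 across, 90 high; origin at the centre of its underside. To be left alone.
- chisel: Chisel, about 225 long, black handle and steel blade, lying flat; origin on its underside. To be left alone.
- mallet: Mallet, 220 long, wooden handle, black rubber head, lying; origin on its underside. To be left alone.

How it is judged:
On the way, in this order (a step that is already met when the one before it is completed fails the run):
1. the lid is shut on the bin while the cassette is still locked in its bay (value of joint lid below 0.06 rad and z of cassette in the frame of unit below 0.062 m), for 0.2 s.
2. the cassette is lifted clear above its bay by its two pinched catches (height (world z) of cassette above 0.139 m and horizontal distance between cassette and bay below 0.08 m and value of joint each of catch_front, catch_back above 0.0045 m), for 0.2 s.
At the end, for the whole second after the job is handed in: Still holding: cassette underside 45 mm or more above the bay rim, within 80 mm of the bay centre, level within 0.25 rad, slower than 30 mm/s, both catches in by over 4.5 mm, fingers pressing over 3 N, not touching the collector, lid shut within 0.06 rad (all of step 2 and contact force between cassette and the fingers above 3 N and contact force between cassette and unit below 0.2 N and angle between cassette's own z axis and vertical below 0.25 rad and linear speed of cassette below 0.03 m/s and value of joint lid below 0.06 rad); the arm keeps its last pose, push and grip.
It fails at once if a bystander on the bench is pushed more than 30 mm away (distance of any of wrench, sanding_block, disc, stone, jar, chisel, mallet from where it was at the start of the episode above 0.03 m).
It fails at once if the cassette is pulled out before the lid is shut (z of cassette in the frame of unit above 0.08 m and value of joint lid above 0.1 rad).
It also fails if it takes over 48 s, if anything falls off the work surface, if the arm or the gripper's body presses on something with over 40 N, if the wrist force passes 120 N, or if a joint passes its speed limit or range.

## Working session

There is one attempt and no reset: what is moved stays moved. The work goes in short steps, Python scripts to look and compute and a shell command to move; the robot and the scene stay as the last step left them, time stands still between calls to the robot, and variables do not carry over. Pictures are saved under pics/ and viewed, and the job is handed in when it is done.

```bash
ls; mkdir -p pics; python3 - <<'E'
from bench import readout, viewer, job, nets, ctrl
import cv2
print(readout.get_state()); print(ctrl.finger_overhang)
for n in("scene","top"):
    im,d=viewer.get_image(n); cv2.imwrite(f"pics/{n}0.png",im[:,:,::-1])
    for l in("unit","lid_edge","lid","cassette","bay","catch_front","catch_back"):
        try:
            print(n,l,[(r['centre'],r['conf']) for r in nets.place_of(n,l)[:2]])
        except Exception as e: print(l,e)
E
```

```text
pics
{'time': 0.0, 'joint_positions': array([-1.25092546,  0.32180035, -0.07009552,  1.45165622,  0.02262586,
        1.37078139, -0.05689903]), 'qd': array([-4.21555936e-04, -8.75234163e-05, -4.45171883e-05, -2.01647816e-04,
       -5.47337419e-04,  1.74481394e-04,  1.29609544e-03]), 'joint_torque': array([-2.63482752e-04, -4.91284525e+01, -4.04180037e-01, -3.12524915e+01,
       -6.40406320e-02,  4.40571865e-02,  1.82085441e-04]), 'position': array([0.19556075, 0.61933977, 0.23248571]), 'tool_rot': array([-0.98229349,  1.33992232,  0.98031473]), 'ft_force': array([-0.13994139,  0.61216221,  0.0260418 ]), 'torque': array([ 0.00434313, -0.00136127,  0.06998654]), 'grip_width': 0.9994255166305486}
0.011
scene unit [([0.5329, 0.0024, -0.0015], 0.91)]
scene lid_edge [([0.5432, 0.0287, 0.2172], 0.63)]
lid it knows: bay, cassette, chisel, disc, jar, lid_edge, mallet, sanding_block, stone, unit, wrench
scene cassette [([0.5122, -0.0635, 0.0481], 0.98)]
scene bay [([0.5129, -0.0652, 0.0493], 0.97)]
catch_front it knows: bay, cassette, chisel, disc, jar, lid_edge, mallet, sanding_block, stone, unit, wrench
catch_back it knows: bay, cassette, chisel, disc, jar, lid_edge, mallet, sanding_block, stone, unit, wrench
top unit []
top lid_edge [([0.5465, 0.0336, 0.2163], 0.74)]
lid it knows: bay, cassette, chisel, disc, jar, lid_edge, mallet, sanding_block, stone, unit, wrench
top cassette [([0.5139, -0.0647, 0.0524], 0.67)]
top bay [([0.5135, -0.0636, 0.0468], 0.92)]
catch_front it knows: bay, cassette, chisel, disc, jar, lid_edge, mallet, sanding_block, stone, unit, wrench
catch_back it knows: bay, cassette, chisel, disc, jar, lid_edge, mallet, sanding_block, stone, unit, wrench
```

View pics/scene0.png

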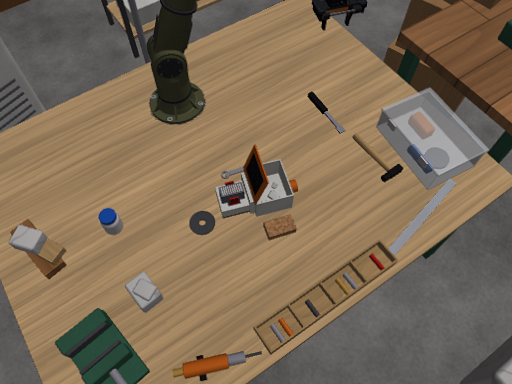

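View pics/top0.png

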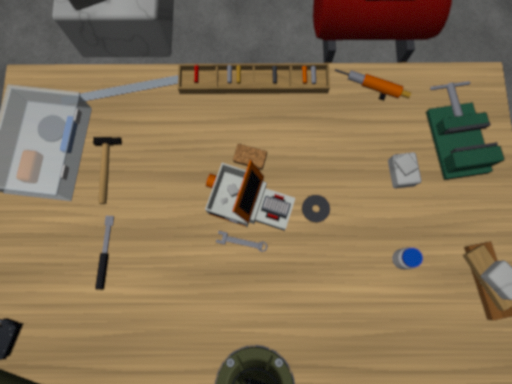

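The top view shows the lid standing near (250,190), with the bin on its left, the bay with the cassette at (275,207), the disc at (316,208) and the wrench at (242,241). I'll refine the yaw and lid angle from depth.

```bash
cat > h.py <<'E'
from bench import readout, viewer, job, nets, ctrl
import numpy as np, cv2
from scipy.spatial.transform import Rotation as Rn
def cloud(name,im=None,d=None):
    p=viewer.camera_params(name)
    if im is None: im,d=viewer.get_image(name)
    K=np.array(p['K']);k1=p['k1']
    h,w=d.shape
    u,v=np.meshgrid(np.arange(w),np.arange(h))
    pts=np.stack([u,v],-1).reshape(-1,1,2).astype(float)
    n=cv2.undistortPoints(pts,K,np.array([k1,0,0,0,0.])).reshape(h,w,2)
    P=np.concatenate([n*d[...,None],d[...,None]],-1)
    T=np.array(p['cam_to_world'])
    return im,d,P@T[:3,:3].T+T[:3,3]
def todelta(pos,R):
    """shift in tool axes and twist in deg from the measured pose"""
    s=readout.get_state();R0=Rn.from_rotvec(s['tool_rot'])
    return R0.inv().apply(np.array(pos)-s['position']).round(4),(R0.inv()*R).as_rotvec(degrees=True).round(2)
E
python3 - <<'E'
from h import *
for n in("scene","top"):
    im,d,W=cloud(n)
    hsv=cv2.cvtColor(im,cv2.COLOR_RGB2HSV)
    near=(np.hypot(W[...,0]-.53,W[...,1])<.2)&(d>0)&(W[...,2]>.1)
    lid=near&(W[...,2]>.105)
    P=W[lid]; c=P.mean(0); print(n,len(P),c,P.min(0),P.max(0))
    for it in range(4):
        u,s,v=np.linalg.svd(P-c,full_matrices=False); r=(P-c)@v[2]; P=P[abs(r)<2.5*r.std()]; c=P.mean(0)
    print('normal',v[2],'rms',r.std(),'yaw x-axis',np.degrees(np.arctan2(-v[2][0],v[2][1])), 'angle',np.degrees(np.arccos(abs(v[2][2]))),c)
    # white unit rim tops
    for lo,hi in((.045,.056),(.084,.096)):
        m=(np.hypot(W[...,0]-.53,W[...,1])<.2)&(W[...,2]>lo)&(W[...,2]<hi)&(hsv[...,1]<60)&(hsv[...,2]>120)
        q=W[m][:,:2].astype(np.float32)
        if len(q)>5: print(lo,len(q),cv2.minAreaRect(q))
R=Rn.from_rotvec(readout.get_state()['tool_rot']).as_matrix();print(R.round(3))
i=cv2.imread('pics/scene0.png')[130:230,190:330];cv2.imwrite('pics/sc_crop.png',cv2.resize(i,None,fx=5,fy=5,interpolation=cv2.INTER_CUBIC))
E
```

```text
scene 743 [0.54510792 0.01056619 0.16740707] [ 0.46512268 -0.02940333  0.10507703] [0.6179836  0.05500232 0.21935974]
normal [-0.2978864  -0.89924628  0.3203433 ] rms 0.0013236511440260419 yaw x-axis 161.67191225671556 angle 71.31631269480671 [0.54408084 0.01042587 0.16661731]
0.045 219 ((0.5352343916893005, 0.0072183310985565186), (0.2503834068775177, 0.1021817997097969), 72.99359893798828)
0.084 190 ((0.5393617153167725, 0.008130252361297607), (0.23178046941757202, 0.1510169506072998), 71.6391372680664)
top 958 [0.53654131 0.01634027 0.16845884] [ 0.46151442 -0.02494693  0.10502405] [0.61404164 0.05634454 0.21862972]
normal [-0.29925349 -0.89942299  0.3185681 ] rms 0.0010080559386258605 yaw x-axis 161.59682938688576 angle 71.42364815250747 [0.53666653 0.01529575 0.16627318]
0.045 439 ((0.5116947293281555, -0.06426272541284561), (0.09605265408754349, 0.10093346983194351), 71.35679626464844)
0.084 367 ((0.5362279415130615, 0.009314745664596558), (0.23504717648029327, 0.15029725432395935), 71.36180877685547)
[[ 0.    -0.954  0.301]
 [ 0.     0.301  0.954]
 [-1.    -0.     0.   ]]
```

```bash
ls pics
```

```text
sc_crop.png
scene0.png
top0.png
```

View pics/sc_crop.png

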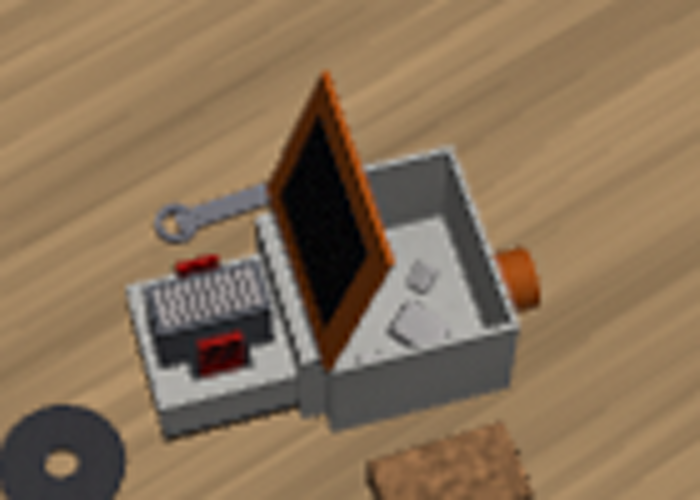

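Yaw is about -18.4°, the lid is at about 71°, and the lid's outer face sits about 6 mm off the hinge line. Now working out the approach deltas.

```bash
cat >> h.py <<'E'
U=np.array([.533,-.002,0]); a=np.radians(-18.4)
ux=np.array([np.cos(a),np.sin(a),0]); uy=np.array([-np.sin(a),np.cos(a),0])
RT=Rn.from_matrix(np.array([[0,0,-1.],np.cross(ux,[0,0,-1.]),ux]).T)
def un(x,y,z): return U+x*ux+y*uy+np.array([0,0,z])
def rep():
    s=readout.get_state(); p=s['position']-U
    print('t',s['time'],'unit xyz',(p@ux).round(4),(p@uy).round(4),p[2].round(4),'F',s['ft_force'].round(1),'w',round(s['grip_width'],3),'roterr',(Rn.from_rotvec(s['tool_rot']).inv()*RT).as_rotvec(degrees=True).round(2),'q',s['joint_positions'].round(2))
E
python3 -c "
from h import *
print(RT.as_matrix().round(3)); rep(); print(todelta(un(0,-.02,.27),RT))"
```

```text
[[ 0.     0.316  0.949]
 [ 0.     0.949 -0.316]
 [-1.     0.     0.   ]]
t 0.6 unit xyz -0.5163 0.4836 0.2336 F [0.3 0.9 0.5] w 0.999 roterr [ 9.088e+01  1.000e-02 -0.000e+00] q [-1.25  0.32 -0.07  1.45  0.02  1.37 -0.06]
(array([-0.0364, -0.5085, -0.5115]), array([ 9.088e+01,  1.000e-02, -0.000e+00]))
```

```bash
python3 -m creep '[{"linear":[-0.04,0,0],"twist":[0,0,0],"fingers":1},{"linear":[-0.036,-0.12,-0.12],"twist":[30,0,0],"fingers":1},{"linear":[-0.036,-0.3,-0.3],"twist":[60,0,0],"fingers":1},{"linear":[-0.036,-0.4,-0.4],"twist":[90.9,0,0],"fingers":1},{"linear":[-0.036,-0.5085,-0.5115],"twist":[90.9,0,0],"fingers":1},{"linear":[-0.036,-0.5085,-0.5115],"twist":[90.9,0,0],"fingers":1},{"linear":[-0.036,-0.5085,-0.5115],"twist":[90.9,0,0],"fingers":1},{"linear":[-0.036,-0.5085,-0.5115],"twist":[90.9,0,0],"fingers":1}]'; python3 -c "
from h import *
rep(); print(todelta(un(0,-.02,.27),RT))"
```

```text
time: 1.27
position: [0.3303, 0.3589, 0.2716]
tool_rot: [-0.301, 1.549, 0.302]
ft_force: [1.2, -0.3, 0.6]
grip_width: 0.478
t 1.2667 unit xyz -0.3062 0.2785 0.2716 F [ 1.2 -0.3  0.6] w 0.478 roterr [ 4.04e+01  2.00e-02 -5.00e-02] q [-1.03 -0.05  0.15  1.79  0.01  1.4  -0.5 ]
(array([ 0.0013, -0.4258,  0.0397]), array([ 4.04e+01,  2.00e-02, -5.00e-02]))
```

```bash
python3 -m creep '[{"linear":[0,-0.42,0.04],"twist":[40.4,0,0],"fingers":1},{"linear":[0,-0.42,0.04],"twist":[40.4,0,0],"fingers":1},{"linear":[0,-0.42,0.04],"twist":[40.4,0,0],"fingers":1},{"linear":[0,-0.42,0.04],"twist":[40.4,0,0],"fingers":1},{"linear":[0,-0.42,0.04],"twist":[40.4,0,0],"fingers":1},{"linear":[0,-0.42,0.04],"twist":[40.4,0,0],"fingers":1},{"linear":[0,-0.42,0.04],"twist":[40.4,0,0],"fingers":1},{"linear":[0,-0.42,0.04],"twist":[40.4,0,0],"fingers":1}]'; python3 -c "
from h import *
rep(); print(todelta(un(0,-.02,.27),RT))"
```

```text
time: 1.93
position: [0.4857, 0.0639, 0.2719]
tool_rot: [0.248, 1.556, -0.246]
ft_force: [0.8, 0.9, -0.4]
grip_width: 0.009
t 1.9333 unit xyz -0.0656 0.0476 0.2719 F [ 0.8  0.9 -0.4] w 0.009 roterr [ 0.33  0.05 -0.08] q [-0.71 -0.06  0.5   1.79  0.03  1.4  -0.52]
(array([ 0.0018, -0.068 ,  0.0652]), array([ 0.33,  0.05, -0.08]))
```

```bash
python3 -m creep '[{"linear":[0,-0.032,0.032],"twist":[0.3,0,0],"fingers":1},{"linear":[0,-0.064,0.063],"twist":[0.3,0,0],"fingers":1},{"linear":[0,-0.064,0.063],"twist":[0.3,0,0],"fingers":1}]'; python3 - <<'E'
from h import *
rep(); print(todelta(un(0,-.02,.206),RT))
im,d,W=cloud("scene")
cv2.imwrite('pics/s1.png',cv2.resize(im[90:230,170:330,::-1],None,fx=4.5,fy=4.2,interpolation=cv2.INTER_CUBIC))
im,d=viewer.get_image("wrist"); cv2.imwrite('pics/w1.png',im[:,:,::-1])
E
```

```text
time: 2.18
position: [0.527, -0.0232, 0.272]
tool_rot: [0.257, 1.552, -0.263]
ft_force: [-0.9, -0.4, 0.7]
grip_width: 0.006
t 2.1833 unit xyz 0.001 -0.022 0.272 F [-0.9 -0.4  0.7] w 0.006 roterr [-0.57  0.23  0.18] q [-0.61  0.03  0.62  1.72 -0.01  1.4  -0.32]
(array([ 0.066 ,  0.0022, -0.0012]), array([-0.57,  0.23,  0.18]))
```

View pics/s1.png

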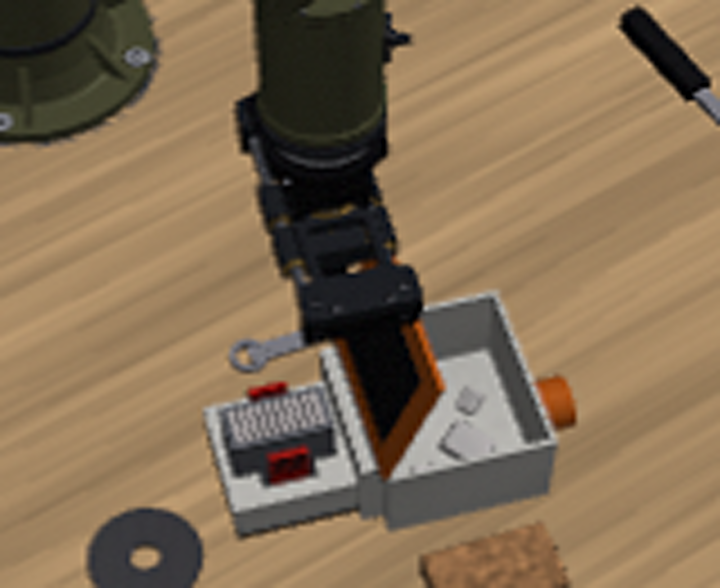

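View pics/w1.png

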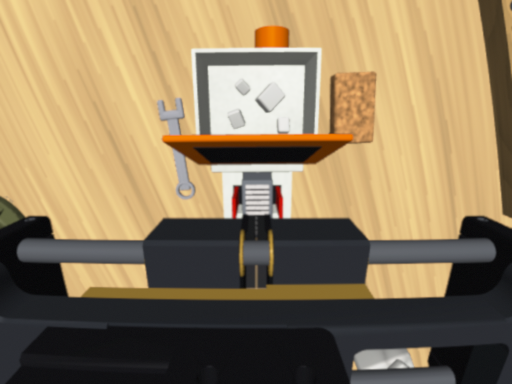

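The wrist view shows the gripper square to the unit, with the lid edge at row 140 and the jaws behind it on the bay side. Descending, then pushing.

```bash
python3 -m creep '[{"linear":[0.032,0,0],"twist":[0,0,0],"fingers":1},{"linear":[0.062,0,0],"twist":[0,0,0],"fingers":1},{"linear":[0.062,0.025,0],"twist":[0,0,0],"fingers":1},{"linear":[0.061,0.046,0],"twist":[0,0,0],"fingers":1},{"linear":[0.068,0.065,0],"twist":[0,0,0],"fingers":1},{"linear":[0.079,0.082,0],"twist":[0,0,0],"fingers":1},{"linear":[0.079,0.082,0],"twist":[0,0,0],"fingers":1}]'; python3 - <<'E'
from h import *
rep()
im,d=viewer.get_image("scene")
cv2.imwrite('pics/s2.png',cv2.resize(im[90:230,170:330,::-1],None,fx=4.5,fy=4.2,interpolation=cv2.INTER_CUBIC))
E
```

```text
time: 2.87
position: [0.55, 0.0697, 0.1901]
tool_rot: [0.246, 1.56, -0.245]
ft_force: [-1.0, 2.5, 0.4]
grip_width: 0.007
t 2.8667 unit xyz -0.0064 0.0734 0.1901 F [-1.   2.5  0.4] w 0.007 roterr [ 0.51 -0.18 -0.02] q [-0.67  0.15  0.56  1.77 -0.09  1.25 -0.41]
```

View pics/s2.png

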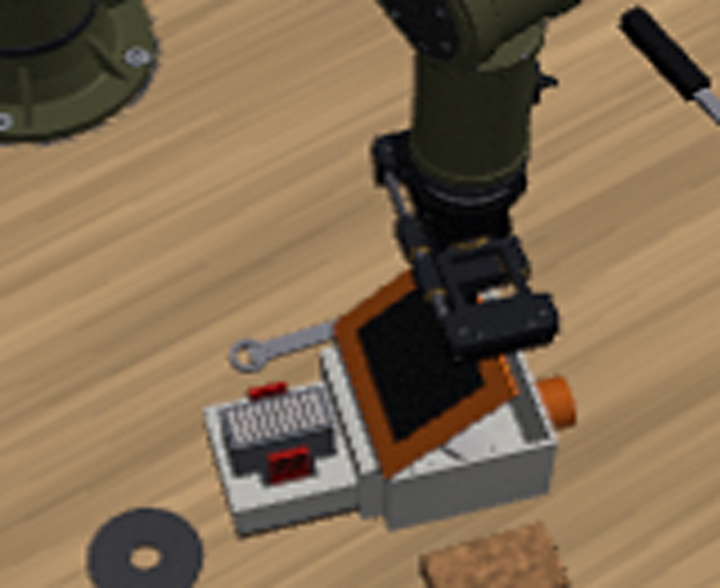

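```bash
python3 -m creep '[{"linear":[0.012,0.003,0.006],"twist":[0,0,0],"fingers":1},{"linear":[0.026,0.011,0.006],"twist":[0,0,0],"fingers":1},{"linear":[0.044,0.020,0.006],"twist":[0,0,0],"fingers":1},{"linear":[0.063,0.026,0.006],"twist":[0,0,0],"fingers":1},{"linear":[0.078,0.028,0.006],"twist":[0,0,0],"fingers":1},{"linear":[0.084,0.028,0.006],"twist":[0,0,0],"fingers":1},{"linear":[0.086,0.028,0.006],"twist":[0,0,0],"fingers":1}]'; python3 - <<'E'
from h import *
rep()
im,d=viewer.get_image("scene")
cv2.imwrite('pics/s3.png',cv2.resize(im[90:230,170:330,::-1],None,fx=4.5,fy=4.2,interpolation=cv2.INTER_CUBIC))
E
```

```text
time: 3.5
position: [0.5647, 0.0884, 0.1077]
tool_rot: [0.252, 1.559, -0.251]
ft_force: [-6.8, 0.9, 16.0]
grip_width: 0.005
t 3.5 unit xyz 0.0015 0.0958 0.1077 F [-6.8  0.9 16. ] w 0.005 roterr [ 0.05 -0.15 -0.04] q [-0.66  0.27  0.54  1.82 -0.16  1.1  -0.39]
```

View pics/s3.png

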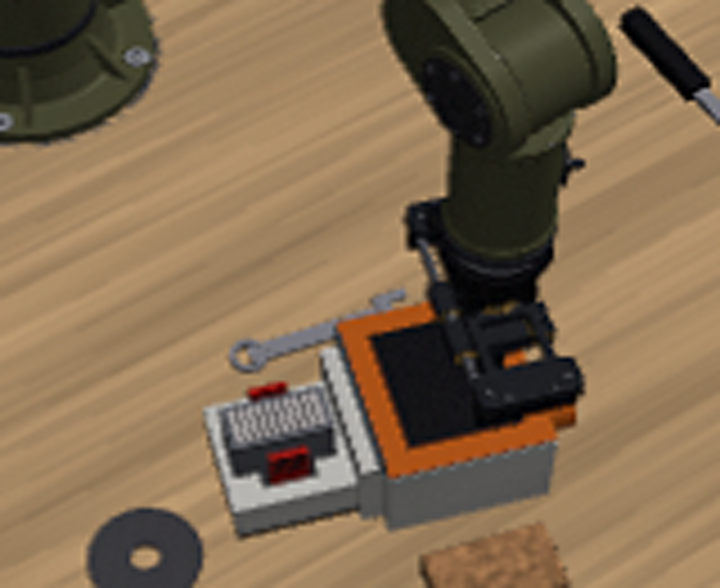

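```bash
python3 -m creep '[{"linear":[0.001,0,0],"twist":[0,0,0],"fingers":1},{"linear":[0.001,0,0],"twist":[0,0,0],"fingers":1},{"linear":[-0.03,0,0],"twist":[0,0,0],"fingers":1},{"linear":[-0.065,-0.03,0],"twist":[0,0,0],"fingers":-1},{"linear":[-0.065,-0.07,0],"twist":[0,0,0],"fingers":-1},{"linear":[-0.065,-0.11,0],"twist":[0,0,0],"fingers":-1},{"linear":[-0.065,-0.16,0],"twist":[0,0,0],"fingers":-1},{"linear":[-0.065,-0.16,0],"twist":[0,0,0],"fingers":-1}]'; python3 - <<'E'
from h import *
rep()
im,d,W=cloud("scene")
q=(W-U); X=q@ux; Y=q@uy
m=(abs(X)<.06)&(Y>.02)&(Y<.12)&(d>0)&(W[...,2]>.06)&(W[...,2]<.14)
A=np.c_[X[m],Y[m],np.ones(m.sum())]; r=np.linalg.lstsq(A,W[...,2][m],rcond=None)[0]
print('lid slope y',r,m.sum())
cv2.imwrite('pics/s4.png',cv2.resize(im[90:230,170:330,::-1],None,fx=4.5,fy=4.2,interpolation=cv2.INTER_CUBIC))
im,d,W=cloud("wrist"); cv2.imwrite('pics/w4.png',im[:,:,::-1])
for n in ("scene","wrist"):
  for l in("cassette","bay"):
    print(n,l,[((np.array(x['centre'])-U)@np.array([ux,uy,[0,0,1]]).T,x['conf']) for x in nets.place_of(n,l)[:1]])
E
```

```text
time: 4.22
position: [0.5126, -0.0728, 0.1729]
tool_rot: [0.258, 1.554, -0.261]
ft_force: [-0.7, 0.2, -0.4]
grip_width: 0.297
t 4.2167 unit xyz 0.003 -0.0736 0.1729 F [-0.7  0.2 -0.4] w 0.297 roterr [-0.56  0.09  0.08] q [-0.54  0.08  0.66  1.88 -0.05  1.2  -0.19]
lid slope y [ 0.00498224 -0.00425751  0.09712985] 898
scene cassette [(array([-0.00216037, -0.06827227,  0.0493    ]), 0.77)]
scene bay [(array([ 0.00033904, -0.06628156,  0.0519    ]), 0.76)]
wrist cassette [(array([-0.00067142, -0.06387761,  0.0544    ]), 0.61)]
wrist bay []
```

View pics/s4.png

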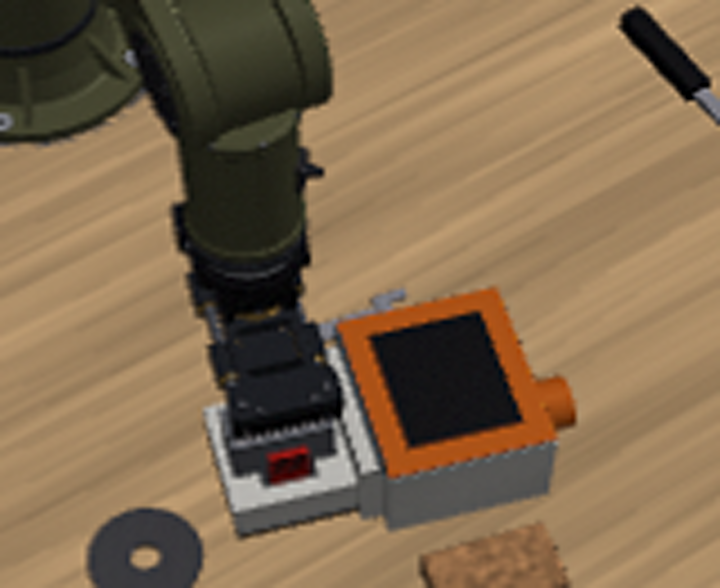

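View pics/w4.png

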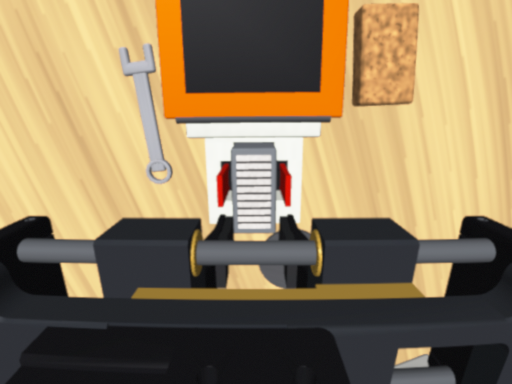

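The lid is flat on the bin (slope below 0.005) and the cassette catches show at (224,184) and (285,184) in the wrist view. I'll open fully and locate the red catches precisely.

```bash
python3 -m creep '[{"linear":[0,0,0],"twist":[0,0,0],"fingers":-1},{"linear":[0,0,0],"twist":[0,0,0],"fingers":-1},{"linear":[0,0,0],"twist":[0,0,0],"fingers":-1},{"linear":[0,0,0],"twist":[0,0,0],"fingers":-1}]' ; python3 - <<'E'
from h import *
rep()
im,d,W=cloud("wrist"); cv2.imwrite('pics/w5.png',im[:,:,::-1])
hsv=cv2.cvtColor(im,cv2.COLOR_RGB2HSV)
B=np.array([ux,uy,[0,0,1]]).T
q=(W-U)@B
red=((hsv[...,0]<5)|(hsv[...,0]>173))&(hsv[...,1]>150)&(d>0)&(q[...,1]<-.03)&(q[...,1]>-.11)&(abs(q[...,0])<.06)
for s in(-1,1):
    p=q[red&(q[...,0]*s>0)]; p=p[p[:,2]>.085]; print('catch',s,len(p),np.percentile(p,[2,50,98],axis=0).round(4).tolist())
g=(q[...,2]>.088)&(q[...,2]<.102)&(abs(q[...,0])<.022)&(q[...,1]<-.015)&(q[...,1]>-.115)
p=q[g]; print('top',len(p),p.min(0).round(4),p.max(0).round(4))
E
```

```text
time: 4.85
position: [0.5153, -0.0633, 0.1712]
tool_rot: [0.25, 1.556, -0.251]
ft_force: [0.1, 0.1, 0.5]
grip_width: 0.875
t 4.85 unit xyz 0.0026 -0.0637 0.1712 F [0.1 0.1 0.5] w 0.875 roterr [ 0.1  -0.01  0.02] q [-0.54  0.09  0.65  1.88 -0.06  1.2  -0.19]
catch -1 157 [[-0.0307, -0.0773, 0.087], [-0.0285, -0.0633, 0.0911], [-0.0267, -0.0506, 0.0927]]
catch 1 182 [[0.0301, -0.0777, 0.0859], [0.0323, -0.0628, 0.0912], [0.0351, -0.0505, 0.0928]]
top 3705 [-0.0184 -0.1036  0.0898] [ 0.0219 -0.0252  0.0989]
```

View pics/w5.png

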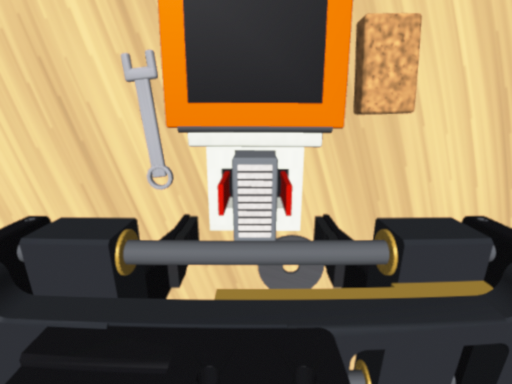

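```bash
python3 -m creep '[{"linear":[0.015,0,-0.0007],"twist":[0,0,0],"fingers":-1},{"linear":[0.03,0,-0.0007],"twist":[0,0,0],"fingers":-1},{"linear":[0.05,0,-0.0007],"twist":[0,0,0],"fingers":-1},{"linear":[0.068,0,-0.0007],"twist":[0,0,0],"fingers":-1},{"linear":[0.082,0,-0.0007],"twist":[0,0,0],"fingers":-1},{"linear":[0.094,0,-0.0007],"twist":[0,0,0],"fingers":-1},{"linear":[0.102,0,-0.0007],"twist":[0,0,0],"fingers":-1},{"linear":[0.102,0,-0.0007],"twist":[0,0,0],"fingers":-1}]' ; python3 - <<'E'
from h import *
rep()
E
```

```text
time: 5.57
position: [0.5134, -0.0635, 0.0678]
tool_rot: [0.251, 1.559, -0.252]
ft_force: [0.4, -0.1, 1.3]
grip_width: 1.003
t 5.5667 unit xyz 0.0008 -0.0645 0.0678 F [ 0.4 -0.1  1.3] w 1.003 roterr [ 0.05 -0.14  0.08] q [-0.51  0.22  0.64  1.98 -0.15  0.99 -0.11]
```

```bash
python3 -m creep '[{"linear":[0,0,0.0008],"twist":[0,0,0],"fingers":1},{"linear":[0,0,0.0008],"twist":[0,0,0],"fingers":1},{"linear":[0,0,0.0008],"twist":[0,0,0],"fingers":1},{"linear":[0,0,0.0008],"twist":[0,0,0],"fingers":1},{"linear":[0,0,0.0008],"twist":[0,0,0],"fingers":1},{"linear":[0,0,0.0008],"twist":[0,0,0],"fingers":1},{"linear":[0,0,0.0008],"twist":[0,0,0],"fingers":1},{"linear":[0,0,0.0008],"twist":[0,0,0],"fingers":1}]' 35 ; python3 - <<'E'
from h import *
rep()
im,d=viewer.get_image("scene")
cv2.imwrite('pics/s6.png',cv2.resize(im[90:230,170:330,::-1],None,fx=4.5,fy=4.2,interpolation=cv2.INTER_CUBIC))
E
```

```text
time: 6.23
position: [0.5152, -0.0635, 0.0702]
tool_rot: [0.252, 1.557, -0.251]
ft_force: [-4.2, 1.0, 8.5]
grip_width: 0.586
t 6.2333 unit xyz 0.0025 -0.0639 0.0702 F [-4.2  1.   8.5] w 0.586 roterr [ 0.05 -0.04 -0.05] q [-0.51  0.22  0.64  1.98 -0.16  0.99 -0.11]
```

View pics/s6.png

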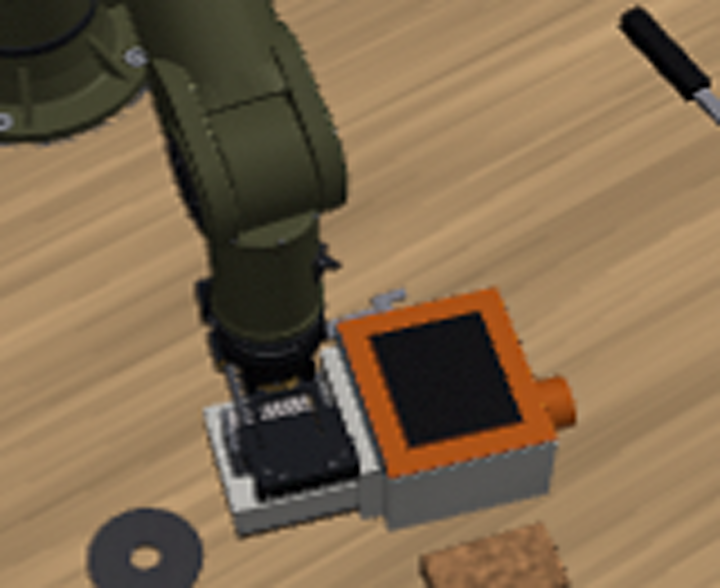

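Opening is 51 mm, so the catches are fully pinched. Lifting slowly.

```bash
python3 -m creep '[{"linear":[-0.003,0,0],"twist":[0,0,0],"fingers":1},{"linear":[-0.008,0,0],"twist":[0,0,0],"fingers":1},{"linear":[-0.015,0,0],"twist":[0,0,0],"fingers":1},{"linear":[-0.022,0,0],"twist":[0,0,0],"fingers":1},{"linear":[-0.03,0,0],"twist":[0,0,0],"fingers":1}]' 40 ; python3 - <<'E'
from h import *
rep()
E
```

```text
time: 6.7
position: [0.5151, -0.0639, 0.0998]
tool_rot: [0.251, 1.556, -0.252]
ft_force: [-0.6, -0.6, -2.7]
grip_width: 0.583
t 6.7 unit xyz 0.0025 -0.0644 0.0998 F [-0.6 -0.6 -2.7] w 0.583 roterr [ 0.04 -0.02  0.01] q [-0.52  0.17  0.65  1.95 -0.12  1.05 -0.14]
```

```bash
python3 -m creep '[{"linear":[-0.012,0,0],"twist":[0,0,0],"fingers":1},{"linear":[-0.026,0,0],"twist":[0,0,0],"fingers":1},{"linear":[-0.042,0,0],"twist":[0,0,0],"fingers":1},{"linear":[-0.058,0,0],"twist":[0,0,0],"fingers":1},{"linear":[-0.072,0,0],"twist":[0,0,0],"fingers":1},{"linear":[-0.08,0,0],"twist":[0,0,0],"fingers":1},{"linear":[-0.083,0,0],"twist":[0,0,0],"fingers":1},{"linear":[-0.083,0,0],"twist":[0,0,0],"fingers":1}]' ; python3 -m creep '[{"linear":[0,0,0],"twist":[0,0,0],"fingers":1},{"linear":[0,0,0],"twist":[0,0,0],"fingers":1},{"linear":[0,0,0],"twist":[0,0,0],"fingers":1},{"linear":[0,0,0],"twist":[0,0,0],"fingers":1}]'; python3 - <<'E'
from h import *
rep()
im,d,W=cloud("scene")
cv2.imwrite('pics/s7.png',cv2.resize(im[90:230,170:330,::-1],None,fx=4.5,fy=4.2,interpolation=cv2.INTER_CUBIC))
B=np.array([ux,uy,[0,0,1]]).T
for n in ("scene","top"):
  if n=="top": viewer.get_image(n)
  print(n,[(((np.array(x['centre'])-U)@B).round(3),x['conf']) for x in nets.place_of(n,"cassette")[:2]])
q=(W-U)@B
m=(abs(q[...,0])<.06)&(q[...,1]>.02)&(q[...,1]<.12)&(d>0)&(q[...,2]>.06)&(q[...,2]<.14)
p=q[m];print('lid',np.linalg.lstsq(np.c_[p[:,:2],np.ones(len(p))],p[:,2],rcond=None)[0],len(p))
im,d=viewer.get_image("wrist"); cv2.imwrite('pics/w7.png',im[:,:,::-1])
E
```

```text
time: 7.37
position: [0.5157, -0.0639, 0.1832]
tool_rot: [0.252, 1.555, -0.251]
ft_force: [0.7, 1.0, -2.5]
grip_width: 0.586
time: 7.7
position: [0.5149, -0.0638, 0.1816]
tool_rot: [0.251, 1.557, -0.252]
ft_force: [-0.3, -0.8, -2.1]
grip_width: 0.582
t 7.7 unit xyz 0.0023 -0.0644 0.1816 F [-0.3 -0.8 -2.1] w 0.582 roterr [ 0.04 -0.06  0.04] q [-0.55  0.08  0.65  1.86 -0.05  1.22 -0.2 ]
scene []
top [(array([0.   , 0.13 , 0.097]), 0.41)]
lid [ 0.00021457 -0.00359885  0.09687549] 901
```

View pics/s7.png

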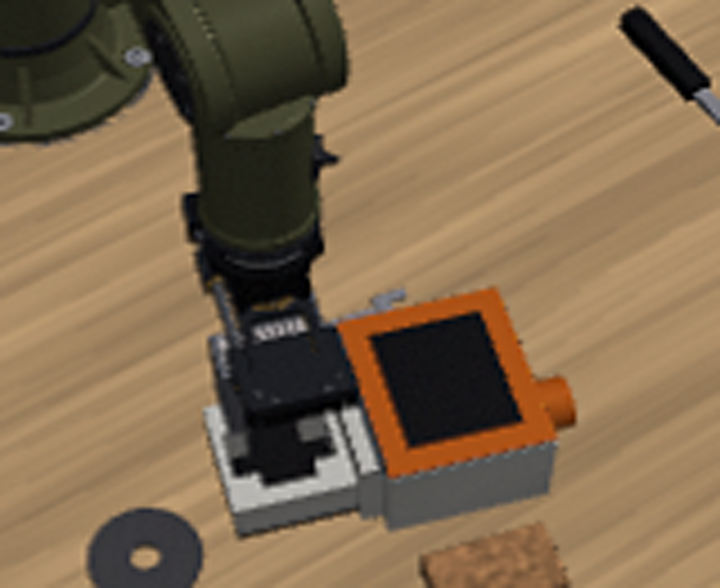

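View pics/w7.png

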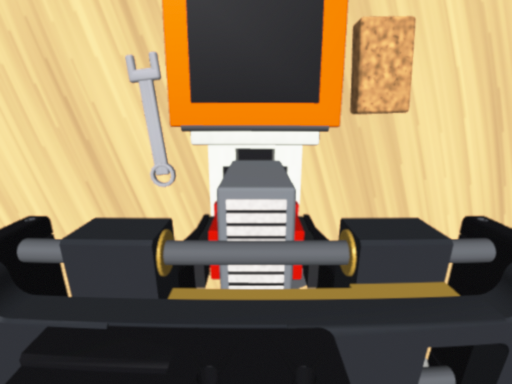

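The wrist view shows the cassette between the jaws with both catches pinched, at (215,240) and (297,240), and the empty bay slot below it. I'll check level and height, and for slip over time.

```bash
python3 -m creep '[{"linear":[0,0,0],"twist":[0,0,0],"fingers":1},{"linear":[0,0,0],"twist":[0,0,0],"fingers":1},{"linear":[0,0,0],"twist":[0,0,0],"fingers":1},{"linear":[0,0,0],"twist":[0,0,0],"fingers":1},{"linear":[0,0,0],"twist":[0,0,0],"fingers":1},{"linear":[0,0,0],"twist":[0,0,0],"fingers":1}]'; python3 - <<'E'
from h import *
rep()
B=np.array([ux,uy,[0,0,1]]).T
for k in range(2):
    im,d,W=cloud("wrist"); q=(W-U)@B
    m=(abs(q[...,0]-.002)<.017)&(q[...,1]>-.1)&(q[...,1]<-.03)&(q[...,2]>.17)&(q[...,2]<.225)&(d>0)
    p=q[m];
    for _ in range(3):
        A=np.c_[p[:,:2],np.ones(len(p))];r=np.linalg.lstsq(A,p[:,2],rcond=None)[0];e=p[:,2]-A@r;p=p[abs(e)<2.5*e.std()]
    print(len(p),'slopes',r[:2].round(3),'top z at centre',(r@[.002,-.064,1]).round(4),'rms',e.std().round(4),'yext',p[:,1].min().round(3),p[:,1].max().round(3))
rep()
E
```

```text
time: 8.45
position: [0.5153, -0.0638, 0.1823]
tool_rot: [0.251, 1.556, -0.251]
ft_force: [0.2, 0.4, -3.2]
grip_width: 0.581
t 8.45 unit xyz 0.0027 -0.0642 0.1823 F [ 0.2  0.4 -3.2] w 0.581 roterr [ 0.05  0.   -0.  ] q [-0.55  0.08  0.65  1.86 -0.05  1.22 -0.2 ]
4331 slopes [ 0.013 -0.002] top z at centre 0.2081 rms 0.0007 yext -0.083 -0.03
4344 slopes [ 0.013 -0.002] top z at centre 0.2081 rms 0.0007 yext -0.083 -0.03
t 8.55 unit xyz 0.0027 -0.0642 0.1823 F [-0.1  0.1 -2.7] w 0.586 roterr [ 0.05  0.   -0.  ] q [-0.55  0.08  0.65  1.86 -0.05  1.22 -0.2 ]
```

The cassette top is at 0.208 m, which puts the underside at about 0.120 m, 70 mm above the rim. It is level and still, and the lid is shut, so I'm handing in.

```bash
python3 -c "
from bench import job
print(job.close_job())"
```

```text
the job is handed in; nothing more can be done
None
```

I closed the orange lid over the waste bin and drew the cassette out of its bay by its pinched catches. The job was handed in at about 8.6 s with the cassette still held above the bay.

**Lid:** I swung it shut with the closed fingertips and pressed it down with about 16 N. A depth fit of the lid, repeated after the lift, gave a slope of about 0.004 rad.

**Cassette:** I set the grip to 35 N and raised it to 40 N for the lift. The last checks before handing in showed:
- **Grip:** the jaw opening was about 51 mm, where fully pinched catches measure 52 mm. The opening did not drift while I waited, so I saw no slip.
- **Height:** the top was at 0.208 m, so the underside was about 70 mm above the rim.
- **Position:** it was over the bay centre to within a few millimetres, with a tilt of about 0.013 rad. Two depth fits 0.05 s apart gave the same height and tilt.
- **Load:** the wrist read about 2.7 N, which fits the cassette's weight hanging freely.

**Checks that failed or disagreed:**
- After the lift, the trained networks did not find the raised cassette. The scene camera reported nothing, and the top camera gave a low-confidence false hit over the bin. The final cassette position therefore rests on my own depth fit and the wrist picture.
- While the jaws closed on the catches, the wrist showed about 8.5 N upward, probably the fingertips brushing the bay rim. It was gone once the lift began.

**Bystanders:** the wrench, sanding block and disc look unmoved in the pictures. I did not measure them, and I did not look again at the stone, jar, chisel or mallet, which the arm stayed well away from.

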